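Reset the gas interlock with its key and hold it

ROBOT

A 6-joint arm with a two-finger parallel gripper is mounted at the origin on the work surface. World frame = base frame: x ahead of the robot, y to its left, z up, the work surface at z = 0. Lengths are in m, angles in rad, forces in N, time in s.
With the tool pointing down it reaches from about 0.425 to 0.95 m from the base axis. Payload 3.5 kg.
Tool frame: the origin (TCP) lies on the centre line of the jaws, within the pads' length; the fingertips stand ahead of it and the grasp point (between the pads) lies 11 mm behind it (tips_ahead is the z of the fingertips in the tool frame, in m); z points along the fingers, y is the direction in which the jaws open and shut (so a half turn about z gives the same grasp; the last joint's range is limited). The gripper opens to 85 mm and grips with 20 to 120 N. Pads are 22 mm wide; open, the fingers measure 114 mm over their backs; the gripper's body (76 mm by 85 mm) begins 54 mm behind the grasp point. The pads swing forward as they close: fully open they stand 13 mm farther back than shut.
Start: joints at [1.18, 0.286, 1.577, -0, 1.279, -0.15], TCP at [0.161, 0.656, 0.239] pointing down, gripper open.
Joint ranges: [-2.77, 2.77], [-0.9, 2.22], [0.21, 2.48], [-1.53, 4.67], [0.24, 2.81], [-2.84, 2.84]. Speed limits (rad/s): [2.79, 2.79, 3.14, 3.14, 3.14, 3.14].

INTERFACE

Orientations are given as a unit quaternion [x, y, z, w].
In Python, from plant import * gives the robot as it stands. The module is installed in compiled form; this text tells all that it offers.
- The arm moves only by the tool move_arm, never from a script. Its arguments are lists of equal length, an entry for each row: "linear": the shift along the world's x, y, z in m, a list of three; "twist": the turn, a rotation vector about the world's x, y, z in degrees, a list of three. A call has 1 to 20 rows; each row shifts and turns the pose as measured when the row begins; what a row does not reach is not made up. A row lasts 1/12 s, in which the tool goes at most 41.7 mm and 7.16 degrees, less where a joint would pass 70% of its speed; a pose out of reach is approached as far as the arm can. A call is refused whole if a number of a shift passes 0.0417 or a number of a turn 7.16, either way. A call with a gripper value outside its range is refused whole. "grip" is the opening, from 0 (shut) to 1 (fully open), set as the call begins (left out, the last holds). The fingers move at their own pace and stop on an object; "force" is the grip in N (left out, the last holds). Time passes only in rows, so rows that do not move let the fingers close. It gives the time, the measured TCP pose, the force and the opening at its end, in the units of the state.
- get_state(): the state, without advancing time (a new reading comes with each control period).
- read_camera(name): name is "scene" or "top"; returns a dict with "img" (384x512x3 uint8, blue, green, red), "depth" (384x512 float32, m along the optical axis (not along the pixel's ray), 0 where there is no reading), "fx", "fy", "cx", "cy" (pixels), "rvec" (rotation vector, rad) and "tvec" (3), from world to camera coordinates, as OpenCV has them. Camera axes: x right, y down, z forward; pixel columns grow to the right and rows downward; lengths in m; the calibration is good to about 2 mm. A picture is of the moment at which its call begins.
- sign_off(): hands the job in, once; it reports no verdict.
The state is a dict: "time": time; "qpos": joint angles; "dq": joint speeds; "joint_efforts": joint torques, N m; "eef_pos": TCP position; "tcp_rot": TCP orientation; "contact_force": force on the tool from outside, world axes, zero at the start; "wrist_torque": the same for the moment, N m; "opening": opening from 0.0 (shut) to 1.0 (fully open).
Only numpy, scipy, OpenCV 4.12 (cv2) and the standard library are available. Lean on these libraries where they do the work, as an engineer would, in place of code of your own. Each camera call takes 0.05 s, during which the arm holds its last target.

TASK

Someone has left the blue vial rack standing on the gas-interlock console, over its key switch: lift it off and stand it upright in the white sample tray. Then take the yellow-headed key from the key block, put it into the key switch and work it fully home past the sticky pins with small wiggles, without forcing it, and turn it a quarter turn clockwise as far as it goes. The switch springs back, so finish while still gripping the key and holding it turned there; do not press the red emergency button, tip the rack or disturb the other keys and things on the bench.

Things in the scene. Friction and masses are not known exactly. Their poses are not given: they have to be found in the camera images.
- lock_mouth (a point): Key switch of the console: centre of the steel keyhole face inside a yellow bezel ring 33 mm across, level with the bezel's top, 72 mm above the bench. Its x axis runs along the long side of the keyhole (vertical slot 13.8 x 5.8 mm, 3 mm lead-in), z is up. Until the key is within 3 mm of home it cannot turn more than about 0.15 rad in the slot. More than 40 N on the lock while putting the key in counts as forcing.
- lock_pins (a point): Lower of two sticky spring pins in the keyhole, one at each narrow end, met about 15 mm and 6 mm before the key is home. A straight push mostly jams on them (25 to over 40 N); turned to and fro about 0.12 rad each way about its own axis while eased down just under 1 mm a stroke, the key slips past with 10 to 20 N. Above the pins it slides in freely, but the blade's corners catch on the lead-in when it is over about 1 mm off: then shift it 1 to 3 mm along the slot.
- console: Gas-interlock console: fixed light-grey box 150 mm (x) by 200 mm (y) by 66 mm high with a flat top, origin at the centre of its underside. The keyhole lies at y = -45 mm, the red emergency button at x = 12, y = +55 mm, two small lamps in front of and behind it.
- lock_plug (a joint): Plug of the key switch: 0 at rest, grows in rad as the key is turned clockwise seen from above, stop at 1.48. A spring turns it back to 0 when let go (0.05 N m at rest to 0.11 N m at the stop). The key has about 0.15 rad of play in it. It rests at 0 at the start.
- key_yellow_mid (a point): Yellow-headed key, 45 g, standing loose, point down, in one of the key block's slots: centre of its plastic head, 30 mm wide (x, along the slot), 10 mm thick (y), 38 mm tall. Grip it across the 10 mm. A 4 mm collar under the head rests on the block, its underside 23 mm below the point. The key is the same turned half round.
- key_yellow_tip (a point): Point of the yellow key, 63 mm below the centre of its head. Under the collar a round neck 14 mm long, then a flat blade 12 mm wide (key x) and 4 mm thick, ending in a 90 degree point 40 mm below the collar's underside. Home in the lock, the collar rests on the bezel, the head's centre 23 mm above it.
- key_block: Fixed pale aluminium key block, 60 mm (x) by 170 mm (y) by 46 mm high, origin at the centre of its underside; three slots in a row along its y at -50, 0 and +50 mm, their long sides along the block's y.
- key_blue_mid (a point): Centre of the blue head of another key, same shape, in another slot of the block: leave it.
- key_green_mid (a point): Centre of the green head of another key, same shape, in another slot of the block: leave it.
- rack_mid (a point): Blue vial rack with amber vials, loose, standing on the console over the key switch: 110 mm long (its x), 44 mm wide (its y), 40 mm high to its top edge, vial caps to 48 mm; the point is on its middle, 25 mm above its feet (its closed sides run from 10 to 40 mm above them). Grip it across its 44 mm width. 110 to 240 g.
- tray: Fixed white sample tray, 210 mm (x) by 160 mm (y), walls 5 mm thick and 18 mm high, floor 5 mm thick; origin at the centre of its underside.
- estop (a joint): Red mushroom-head emergency button on the console: 0 when out, grows to 0.006 m as it is pressed. Not to be pressed.
- estop_top (a point): Top centre of the red emergency button (40 mm across, its top 38 mm above the console's flat top), 100 mm along the console's +y from the keyhole.
- solvent: Amber solvent bottle, 86 mm across, 180 mm high; origin at the centre of its underside. Leave it.
- wash_bottle: White wash bottle with a red spout, 70 mm across, 190 mm high; origin at the centre of its underside. Leave it.
- beaker: Glass beaker, 70 mm across, 85 mm high; origin at the centre of its underside. Leave it.
- jar: Small amber jar with a white cap, 42 mm across, 55 mm high; origin at the centre of its underside. Leave it.
- tip_box: Orange pipette-tip box with a clear lid, 87 x 122 x 67 mm; origin at the centre of its underside. Leave it.
Not all that is in view belongs to the job. There is more than one size of the part that bears key_yellow_mid; the job needs the middle-sized.

How it is judged:
On the way, in this order (a step that is already met when the one before it is completed fails the run):
1. the vial rack stands upright in the sample tray, let go (x of rack_mid in the frame of tray between -0.09 and 0.09 m and y of rack_mid in the frame of tray between -0.07 and 0.07 m and z of rack_mid in the frame of tray below 0.034 m and angle between rack_mid's own z axis and vertical below 0.08 rad and contact force between the fingers and rack below 0.3 N), for 0.2 s.
2. the yellow key is fully home in the key switch (z of key_yellow_mid in the frame of lock_mouth below 0.026 m and horizontal distance between key_yellow_mid and lock_mouth below 0.005 m and angle between key_yellow_mid's own z axis and vertical below 0.12 rad), for 0.1 s.
At the end, for the whole second after the job is handed in: Yellow key home in the switch (collar within 3 mm of the bezel, centred within 5 mm, tilt under 0.12 rad), plug held turned over 1.25 rad by the gripper gripping the key with over 2 N; the rack stands on the tray floor inside it, let go, tilt under 0.08 rad (all of step 1 and all of step 2 and value of joint lock_plug above 1.25 rad and contact force between the fingers and key_yellow above 2 N); the arm keeps its last pose, push and grip.
It fails at once if the key is forced in: more than 40 N between it and the lock before the plug turns (contact force between key_yellow and console above 40 N and value of joint lock_plug below 0.25 rad).
It fails at once if the red emergency button is pressed by more than 2.5 mm (value of joint estop above 0.0025 m).
It fails at once if the rack is tipped by more than 0.5 rad (angle between rack_mid's own z axis and vertical above 0.5 rad).
It fails at once if the blue or the green key is pulled or pushed more than 15 mm (distance of any of key_blue_mid, key_green_mid from where it was at the start of the episode above 0.015 m).
It fails at once if a bottle, the beaker, the jar or the tip box is pushed more than 30 mm (distance of any of solvent, wash_bottle, beaker, jar, tip_box from where it was at the start of the episode above 0.03 m).
It also fails if it takes over 72 s, if anything falls off the work surface, if the arm or the gripper's body presses on something with over 40 N, if the wrist force passes 120 N, or if a joint passes its speed limit or range.

## Working session

There is one attempt and no reset: what is moved stays moved. The work goes in short steps, Python scripts to look and compute and a tool call to move; the robot and the scene stay as the last step left them, time stands still between calls to the robot, and variables do not carry over. Pictures are saved under pics/ and viewed, and the job is handed in when it is done.

Besides the shell and the picture viewer there is one more tool, called as name(argument=value, ...) on one line, values as JSON. move_arm: Moves the arm, as the interface text tells. Its arguments: {"type":"object","properties":{"linear":{"type":"array","items":{"type":"array","items":{"type":"number"}}},"twist":{"type":"array","items":{"type":"array","items":{"type":"number"}}},"grip":{"type":"number"},"force":{"type":"number"}},"required":["linear","twist"]}

```bash
mkdir -p pics
cat > h.py <<'E'
from plant import *
import numpy as np, cv2
from scipy.spatial.transform import Rotation as R
def cam(n):
    c=read_camera(n); return c
def world(c,u,v,d=None):
    if d is None: d=c['depth'][int(round(v)),int(round(u))]
    p=np.array([(u-c['cx'])/c['fx']*d,(v-c['cy'])/c['fy']*d,d])
    M=cv2.Rodrigues(np.array(c['rvec'],float))[0]
    return M.T@(p-np.array(c['tvec']).ravel())
def cloud(c):
    v,u=np.mgrid[0:384,0:512]; d=c['depth']
    p=np.stack([(u-c['cx'])/c['fx']*d,(v-c['cy'])/c['fy']*d,d],-1)
    M=cv2.Rodrigues(np.array(c['rvec'],float))[0]
    return (p-np.array(c['tvec']).ravel())@M
def proj(c,P):
    K=np.array([[c['fx'],0,c['cx']],[0,c['fy'],c['cy']],[0,0,1.]])
    return cv2.projectPoints(np.array(P,float).reshape(-1,3),np.array(c['rvec'],float),np.array(c['tvec'],float),K,None)[0].reshape(-1,2)
E
python3 - <<'E'
from h import *
import pickle
s=get_state(); print(s)
for n in('top','scene'):
    c=cam(n); pickle.dump(c,open(n+'0.pkl','wb')); cv2.imwrite(f'pics/{n}0.png',cv2.resize(c['img'],None,fx=1.5,fy=1.5))
    print(n,c['fx'],c['rvec'],c['tvec'])
E
```

```text
{'time': 0.0, 'qpos': array([ 1.18000912e+00,  2.87206278e-01,  1.57816802e+00,  2.15987065e-06,
        1.27858480e+00, -1.50001185e-01]), 'dq': array([-7.01043137e-04,  5.78410987e-05, -1.94688688e-03, -9.25310822e-04,
        2.29295224e-04,  2.97351542e-04]), 'joint_efforts': array([ 7.04803024e-04, -4.05983591e+01, -2.92629951e+01, -4.80081792e-05,
        5.76735532e-03, -1.02046307e-06]), 'eef_pos': array([0.16069306, 0.65494381, 0.23792493]), 'tcp_rot': array([ 1.20102607e-01,  9.92760779e-01, -1.13995510e-03, -3.17048451e-04]), 'contact_force': array([ 0.05354879, -1.25977039, -0.28571637]), 'wrist_torque': array([-0.01658893, -0.03493838,  0.01870087]), 'opening': 0.9991799241543481}
top 355.25687010986013 [ 2.19077005 -2.12893346  0.09495934] [-0.05044822  0.59550863  0.96850247]
scene 459.06620092601827 [ 1.61483081  1.68303042 -0.89575703] [ 0.05732263 -0.26074504  1.71102478]
```

View pics/top0.png

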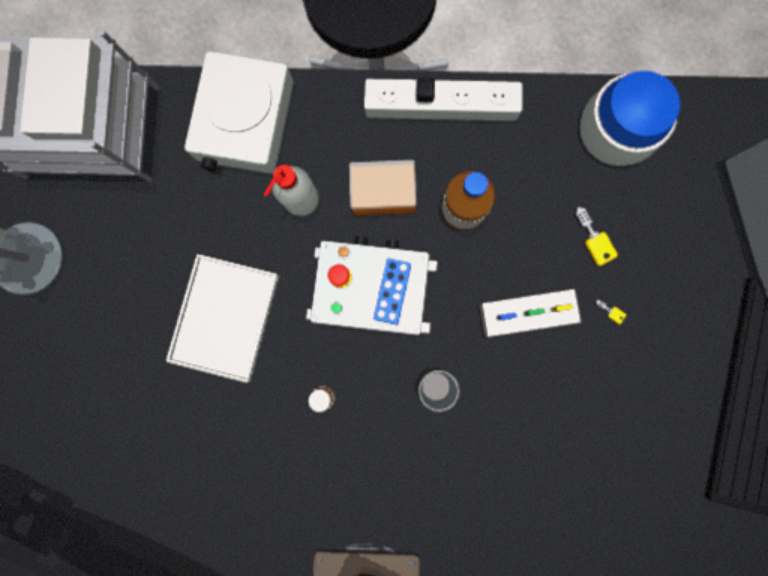

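View pics/scene0.png

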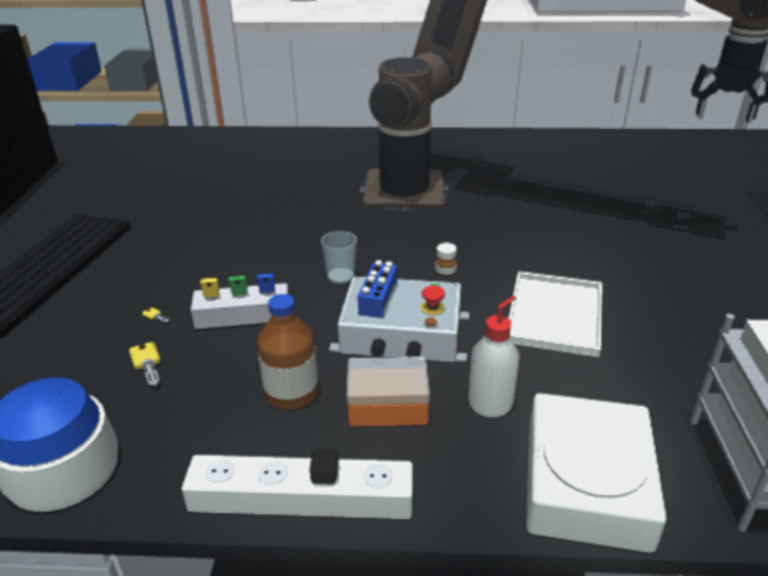

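Candidates for the yellow key, in top image pixels: one standing in the block at (562,308), a large one lying at (600,248) and a small one lying at (615,313). The description fits the one in the block, so I'll check it in a close crop and measure.

```bash
cat > m0.py <<'E'
from h import *
import pickle
c=pickle.load(open('top0.pkl','rb')); P=cloud(c); img=c['img']
hsv=cv2.cvtColor(img,cv2.COLOR_BGR2HSV); H,S,V=[hsv[...,i].astype(int) for i in range(3)]
def box(name,m,seg=None):
    m=m&(c['depth']>0)
    if seg: 
        x0,y0,x1,y1=[k/1.5 for k in seg]; vv,uu=np.mgrid[0:384,0:512]; m=m&(uu>x0)&(uu<x1)&(vv>y0)&(vv<y1)
    q=P[m]; r=cv2.minAreaRect((q[:,:2]*1000).astype(np.float32))
    print(name,len(q),'c',np.round(r[0],1),'size',np.round(r[1],1),'ang',round(r[2],1),'z',np.round(np.percentile(q[:,2],[5,50,95])*1000,1),'mean',np.round(q.mean(0)*1000,1))
z=P[...,2]
box('rack',(z>.095)&(z<.13),(365,250,420,335))
box('rackblue',(H>100)&(H<130)&(S>100)&(z>.09),(365,250,420,335))
box('console',(z>.058)&(z<.07),(300,235,440,340))
box('red',(S>150)&((H<8)|(H>172))&(z>.08),(320,260,355,290))
box('tray',(V>120)&(z<.03)&(S<60),(160,250,285,390))
box('block',(z>.035)&(z<.055),(470,280,590,340))
for n,l,h,seg in(('blue',100,130,(490,305,520,325)),('green',40,90,(520,303,548,322)),('yellow',20,38,(548,298,580,318))):
    box(n,(H>l)&(H<h)&(S>100)&(z>.05),seg)
box('beaker',(z>.02),(410,360,470,415)); box('jar',z>.04,(300,380,340,415)); box('solv',z>.1,(430,165,500,230))
box('wash',z>.05,(262,160,325,220))
x=np.vstack([cv2.resize(img[140:240,190:300],None,fx=5,fy=5)[:, :550]])
b=cv2.resize(img[130:240,310:430],None,fx=5,fy=5)
cv2.imwrite('pics/crop0.png',b); 
s=pickle.load(open('scene0.pkl','rb'))['img']; cv2.imwrite('pics/crop1.png',cv2.resize(s[150:260,80:320],None,fx=3.3,fy=3.3))
E
python3 m0.py
```

```text
rack 713 c [569.6 -33.5] size [ 43.9 110. ] ang 79.0 z [103.6 106.5 115. ] mean [568.9 -33.5 107.7]
rackblue 494 c [568.5 -34.1] size [ 42.4 108.1] ang 78.9 z [103.5 106.  109.8] mean [569.2 -34.4 106.2]
console 2969 c [578.9   8.2] size [200.  150.1] ang 85.0 z [62.8 66.2 69. ] mean [577.3  11.9  66.1]
red 148 c [593.   60.2] size [33.9 34. ] ang 1.1 z [ 99.5 103.  105.6] mean [593.9  60.6 102.9]
tray 4264 c [516.4 294.3] size [169.7 216.4] ang 77.7 z [ 1.9  5.4 17.8] mean [515.1 292.2   6.5]
block 1216 c [ 541.6 -287.4] size [ 59.9 171.3] ang 10.5 z [43.1 46.1 49.2] mean [ 541.1 -285.4   46.1]
blue 34 c [ 531.3 -236.7] size [ 7.7 26.1] ang 13.1 z [83.2 87.4 90.3] mean [ 531.2 -236.6   86.9]
green 33 c [ 540.6 -286.4] size [ 6.9 27.1] ang 11.1 z [80.8 87.4 90.6] mean [ 540.4 -285.8   86.7]
yellow 41 c [ 549.1 -335.1] size [ 8.7 28.7] ang 12.9 z [66.2 87.4 89.8] mean [ 549.1 -333.8   84.4]
beaker 277 c [ 399.7 -118.8] size [67.  67.7] ang 2.0 z [24.8 71.  86.4] mean [ 391.5 -124.8   64.5]
jar 167 c [373.6  92.2] size [36.2 35.2] ang 1.3 z [50.7 54.8 57.9] mean [373.5  91.9  54.4]
solv 841 c [ 740.3 -164.6] size [83.9 83.4] ang 48.3 z [110.2 132.4 181.3] mean [ 732.  -160.8  140. ]
wash 708 c [770.4 162.2] size [108.6  74.2] ang 23.4 z [ 60.4 115.7 180.8] mean [744.  146.9 120.5]
```

View pics/crop1.png

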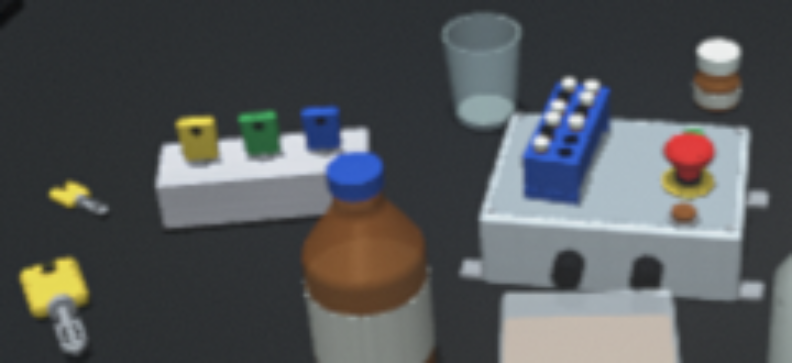

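View pics/crop0.png

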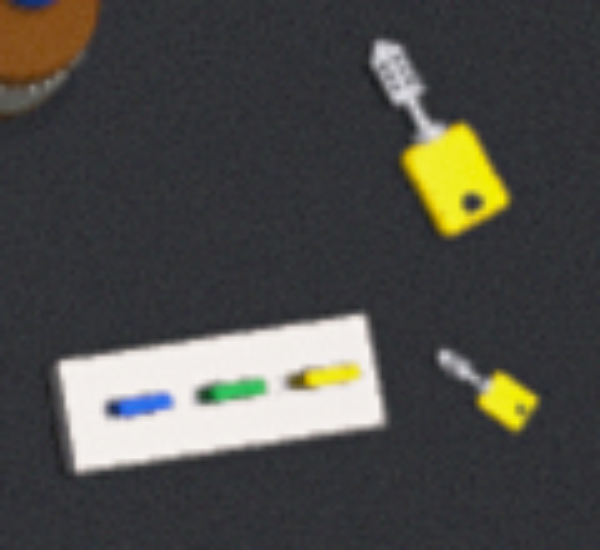

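Run:
```python
import plant; print([d for d in dir(plant) if not d.startswith('__')], getattr(plant,'tips_ahead',None))
```

```text
['Unreachable', 'get_state', 'read_camera', 'sign_off', 'tips_ahead'] 0.008
```

move_arm(linear=[[0.02,-0.034,0],[0.02,-0.034,0],[0.02,-0.034,0],[0.02,-0.034,0],[0.02,-0.034,0],[0.02,-0.034,0],[0.02,-0.034,0],[0.02,-0.034,0],[0.02,-0.034,0],[0.02,-0.034,0],[0.02,-0.034,0],[0.02,-0.034,0],[0.02,-0.034,0],[0.02,-0.034,0],[0.02,-0.034,0],[0.02,-0.034,0],[0.02,-0.034,0],[0.02,-0.034,0]], twist=[[0,0,2.8],[0,0,0],[0,0,0],[0,0,0],[0,0,0],[0,0,0],[0,0,0],[0,0,0],[0,0,0],[0,0,0],[0,0,0],[0,0,0],[0,0,0],[0,0,0],[0,0,0],[0,0,0],[0,0,0],[0,0,0]], grip=1, force=30)

```text
time: 1.6
eef_pos: [0.5205, 0.0153, 0.2273]
tcp_rot: [0.087, 0.996, -0.004, -0.004]
contact_force: [1.0, 0.4, 0.5]
opening: 1.0
```

move_arm(linear=[[0.025,-0.025,0],[0.024,-0.024,0],[0,0,-0.025],[0,0,-0.025],[0,0,0]], twist=[[0,0,-1],[0,0,0],[0,0,0],[0,0,0],[0,0,0]])

```text
time: 2.02
eef_pos: [0.5747, -0.0465, 0.1757]
tcp_rot: [0.103, 0.995, -0.005, -0.003]
contact_force: [-1.0, 0.6, -0.9]
opening: 1.002
```

```bash
cat >> h.py <<'E'
def st():
    s=get_state(); r=R.from_quat(s['tcp_rot']).as_matrix()
    print('t',round(s['time'],2),'p',np.round(s['eef_pos']*1000,1),'jaw',round(np.degrees(np.arctan2(r[1,1],r[0,1])),2),'zax',np.round(r[:,2],4),'F',np.round(s['contact_force'],1),'T',np.round(s['wrist_torque'],2),'op',round(s['opening'],3),'q',np.round(s['qpos'],2)); return s
E
python3 -c "
from h import *
st()"
```

```text
t 2.02 p [574.7 -46.5 175.7] jaw 78.22 zax [-0.0064 -0.0101 -0.9999] F [-1.   0.6 -0.9] T [0.03 0.05 0.02] op 1.002 q [-0.25  0.14  1.88 -0.01  1.13 -1.61]
```

move_arm(linear=[[-0.005,0.013,0],[0,0,-0.02],[0,0,-0.02],[0,0,-0.02],[0,0,-0.02],[0,0,-0.005],[0,0,0]], twist=[[0.6,-0.4,0.8],[0,0,0],[0,0,0],[0,0,0],[0,0,0],[0,0,0],[0,0,0]])

```text
time: 2.6
eef_pos: [0.5689, -0.0259, 0.0953]
tcp_rot: [0.091, 0.996, 0.003, 0.004]
contact_force: [-0.3, 0.0, -0.6]
opening: 0.998
```

```bash
python3 -c "
from h import *
st();c=cam('scene');cv2.imwrite('pics/s1.png',cv2.resize(c['img'][100:260,180:340],None,fx=3.5,fy=3.5))"
```

```text
t 2.6 p [568.9 -25.9  95.3] jaw 79.51 zax [ 0.0081  0.0044 -1.    ] F [-0.3  0.  -0.6] T [ 0.01 -0.02  0.02] op 0.998 q [-0.23  0.22  1.95  0.01  0.97 -1.62]
```

View pics/s1.png

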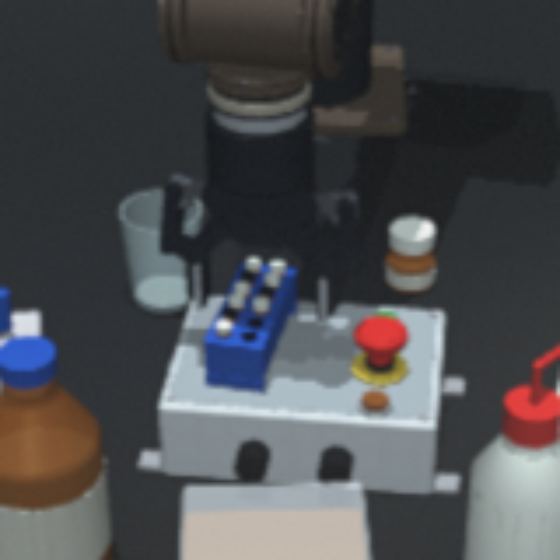

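```bash
python3 -c "
from h import *
c=cam('scene');s=get_state();r=R.from_quat(s['tcp_rot']).as_matrix();p=s['eef_pos']
for a in(-.05,.05):
  q=proj(c,p+r@[0,a,.0])[0];print(q,(q-[180,100])*3.5)
q=proj(c,[[.5696,-.0335,.106]])[0];print((q-[180,100])*3.5)
"
```

```text
[235.18106142 186.73015608] [193.13371495 303.55554626]
[272.75308143 191.08256663] [324.63578501 318.78898319]
[248.60082011 300.23982606]
```

move_arm(linear=[[0.0005,-0.004,-0.006],[0,-0.0025,-0.006],[0,0,0],[0,0,0]], twist=[[-0.2,0.4,-0.5],[0,0,0],[0,0,0],[0,0,0]])

```text
time: 3.03
eef_pos: [0.5735, -0.0336, 0.0892]
tcp_rot: [0.096, 0.995, -0.001, 0.006]
contact_force: [-0.7, -0.0, 0.3]
opening: 0.999
```

```bash
python3 -c "
from h import *
st()"
```

```text
t 3.03 p [573.5 -33.6  89.2] jaw 79.0 zax [ 0.0119 -0.0022 -0.9999] F [-0.7 -0.   0.3] T [0.03 0.02 0.05] op 0.999 q [-0.24  0.23  1.94  0.    0.96 -1.61]
```

move_arm(linear=[[-0.002,0,-0.007],[0,0,0],[0,0,0]], twist=[[0,0.6,0],[0,0,0],[0,0,0]])

```text
time: 3.28
eef_pos: [0.5721, -0.0342, 0.0825]
tcp_rot: [0.096, 0.995, -0.001, 0.001]
contact_force: [0.0, 0.4, 0.6]
opening: 1.002
```

```bash
python3 -c "
from h import *
st()"
```

```text
t 3.28 p [572.1 -34.2  82.5] jaw 78.96 zax [ 0.0022 -0.0025 -1.    ] F [0.  0.4 0.6] T [-0.01 -0.01 -0.  ] op 1.002 q [-0.24  0.24  1.94 -0.    0.95 -1.61]
```

Settled well. Grip the rack and lift.

move_arm(linear=[[0,0,0],[0,0,0],[0,0,0],[0,0,0],[0,0,0],[0,0,0],[0,0,0],[0,0,0]], twist=[[0,0,0],[0,0,0],[0,0,0],[0,0,0],[0,0,0],[0,0,0],[0,0,0],[0,0,0]], grip=0.3, force=30)

```text
time: 3.95
eef_pos: [0.572, -0.0343, 0.0824]
tcp_rot: [0.096, 0.995, -0.001, 0.001]
contact_force: [0.4, -1.0, -0.4]
opening: 0.514
```

```bash
python3 -c "
from h import *
st()"
```

```text
t 3.95 p [572.  -34.3  82.4] jaw 78.95 zax [ 0.0018 -0.0025 -1.    ] F [ 0.4 -1.  -0.4] T [ 0.    0.03 -0.05] op 0.514 q [-0.24  0.24  1.94 -0.    0.96 -1.61]
```

move_arm(linear=[[0,0,0.008],[0,0,0.016],[0,0,0.02],[0,0,0.02],[0,0,0.016],[0,0,0]], twist=[[0,0,0],[0,0,0],[0,0,0],[0,0,0],[0,0,0],[0,0,0]])

```text
time: 4.45
eef_pos: [0.5674, -0.033, 0.1624]
tcp_rot: [0.096, 0.995, -0.0, -0.005]
contact_force: [0.6, -0.1, -2.3]
opening: 0.511
```

```bash
python3 -c "
from h import *
st()"
```

```text
t 4.45 p [567.4 -33.  162.4] jaw 78.96 zax [-9.5e-03  5.0e-04 -1.0e+00] F [ 0.6 -0.1 -2.3] T [ 0.02 -0.11  0.  ] op 0.511 q [-0.24  0.13  1.9  -0.    1.11 -1.61]
```

move_arm(linear=[[-0.002,0.012,0],[-0.004,0.024,0],[-0.005,0.032,0],[-0.005,0.032,0],[-0.005,0.032,0],[-0.005,0.032,0],[-0.005,0.032,0],[-0.005,0.032,0],[-0.005,0.032,0],[-0.004,0.024,0],[-0.002,0.012,0],[0,0.006,0],[0,0,0]], twist=[[0,0,0],[0,0,0],[0,0,0],[0,0,0],[0,0,0],[0,0,0],[0,0,0],[0,0,0],[0,0,0],[0,0,0],[0,0,0],[0,0,0],[0,0,0]])

```text
time: 5.53
eef_pos: [0.501, 0.2884, 0.1454]
tcp_rot: [0.098, 0.995, -0.002, -0.018]
contact_force: [0.5, -0.2, -1.9]
opening: 0.509
```

```bash
python3 -c "
from h import *
st()
import pickle
c=cam('top'); pickle.dump(c,open('top1.pkl','wb')); cv2.imwrite('pics/t1.png',cv2.resize(c['img'][140:250,190:310],None,fx=5,fy=5))"
```

```text
t 5.53 p [501.  288.4 145.4] jaw 78.81 zax [-0.0362 -0.001  -0.9993] F [ 0.5 -0.2 -1.9] T [-0.01 -0.05 -0.01] op 0.509 q [ 0.34  0.19  1.88  0.01  1.11 -1.04]
```

View pics/t1.png

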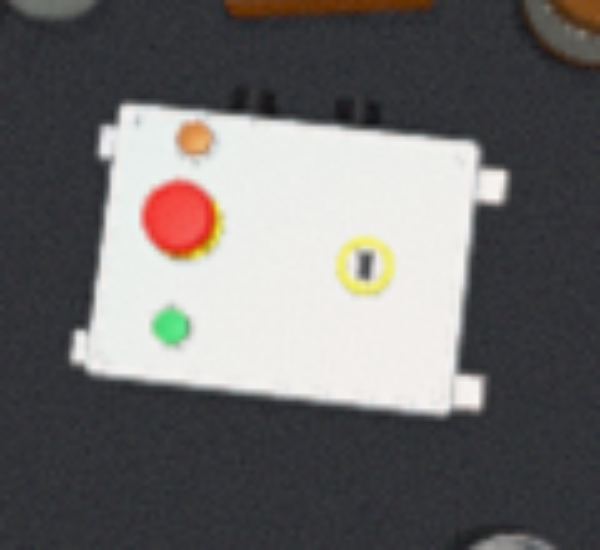

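move_arm(linear=[[0.008,0.003,0],[0.005,0.002,-0.01],[0.002,0,-0.02],[0,0,-0.02],[0,0,-0.015],[0,0,-0.01],[0,0,0]], twist=[[0,-1.0,-0.5],[0,-1,-0.6],[0,0,0],[0,0,0],[0,0,0],[0,0,0],[0,0,0]])

```text
time: 6.17
eef_pos: [0.5219, 0.287, 0.0677]
tcp_rot: [0.114, 0.993, -0.0, 0.004]
contact_force: [-0.7, -1.4, -2.3]
opening: 0.51
```

Run:
```python
from h import *
st()
import pickle
c=pickle.load(open('top1.pkl','rb')); P=cloud(c); hsv=cv2.cvtColor(c['img'],cv2.COLOR_BGR2HSV)
m=(hsv[...,0]>20)&(hsv[...,0]<38)&(hsv[...,1]>90)
m[:, :250]=0; m[:,280:]=0; m[:180]=0;m[205:]=0
v,u=np.nonzero(m); e=cv2.fitEllipse(np.stack([u,v],1).astype(np.float32)); print(len(u),e, u.mean(),v.mean(), 'depthz',np.median(P[m][:,2]))
def ray(u,v,z):
    a=world(c,u,v,.5);b=world(c,u,v,1.); t=(z-a[2])/(b[2]-a[2]); return a+t*(b-a)
print('ring',ray(e[0][0],e[0][1],.072)*1000, ray((u.min()+u.max())/2,(v.min()+v.max())/2,.072)*1000)
g=c['img'].mean(2); sub=np.clip(160-g,0,None).copy(); mm=np.zeros_like(sub);mm[187:200,256:270]=1; w=sub*mm
vv,uu=np.mgrid[0:384,0:512]; U=(w*uu).sum()/w.sum();V=(w*vv).sum()/w.sum(); print('slot px',U,V,'world',ray(U,V,.072)*1000)
a=np.stack([uu-U,vv-V],-1).reshape(-1,2);cov=(a*w.reshape(-1,1)).T@a/w.sum();l,E=np.linalg.eigh(cov); d=E[:,1];print(l,d)
p=ray(U+5*d[0],V+5*d[1],.072)-ray(U,V,.072);print('slot ang',np.degrees(np.arctan2(p[1],p[0])))
m=(P[...,2]>.058)&(P[...,2]<.0695);m[:, :190]=0;m[:,295:]=0;m[:150]=0;m[230:]=0
print('console',cv2.minAreaRect((P[m][:,:2]*1000).astype(np.float32)))
```

```text
t 6.17 p [521.9 287.   67.7] jaw 76.93 zax [ 0.0081 -0.0015 -1.    ] F [-0.7 -1.4 -2.3] T [-0.04 -0.03  0.03] op 0.51 q [ 0.33  0.31  1.89 -0.01  0.93 -1.01]
50 ((262.6835021972656, 192.79261779785156), (9.858633041381836, 10.170304298400879), 117.81246185302734) 262.86 193.24 depthz 0.07236119319934017
ring [573.61398453 -37.36283812  72.        ] [573.04051136 -36.88562586  72.        ]
slot px 262.60788177339896 192.8029556650246 world [573.58036348 -37.16026706  72.        ]
[0.27053653 1.78318572] [-0.03905939  0.99923689]
slot ang 179.43821988708868
console ((578.7692260742188, 8.154190063476562), (199.87831115722656, 149.8831024169922), 84.98546600341797)
```

move_arm(linear=[[-0.003,0.004,-0.01],[0,0.002,-0.012],[0,0,-0.01],[0,0,-0.007],[0,0,-0.003],[0,0,0]], twist=[[0,0.4,0.5],[0,0,0],[0,0,0],[0,0,0],[0,0,0],[0,0,0]])

```text
time: 6.67
eef_pos: [0.5212, 0.2927, 0.0235]
tcp_rot: [0.111, 0.994, -0.0, 0.002]
contact_force: [-0.2, -0.0, -2.4]
opening: 0.509
```

```bash
python3 -c "
from h import *
st()"
```

```text
t 6.67 p [521.2 292.7  23.5] jaw 77.31 zax [ 4.4e-03 -5.0e-04 -1.0e+00] F [-0.2 -0.  -2.4] T [0.02 0.04 0.01] op 0.509 q [ 0.34  0.38  1.89 -0.    0.86 -1.  ]
```

move_arm(linear=[[0,0,-0.0015],[0,0,-0.001],[0,0,0]], twist=[[0,0.2,0],[0,0,0],[0,0,0]])

```text
time: 6.92
eef_pos: [0.5216, 0.2931, 0.0218]
tcp_rot: [0.11, 0.994, -0.0, 0.001]
contact_force: [-0.2, 0.1, -2.4]
opening: 0.51
```

```bash
python3 -c "
from h import *
st()"
```

```text
t 6.92 p [521.6 293.1  21.8] jaw 77.34 zax [ 1.3e-03 -5.0e-04 -1.0e+00] F [-0.2  0.1 -2.4] T [-0.02 -0.1   0.03] op 0.51 q [ 0.34  0.39  1.89 -0.    0.86 -1.01]
```

move_arm(linear=[[0,0,-0.001],[0,0,0]], twist=[[0,0,0],[0,0,0]])

```text
time: 7.08
eef_pos: [0.5225, 0.2934, 0.0218]
tcp_rot: [0.11, 0.994, 0.0, 0.002]
contact_force: [-0.4, -0.2, -1.6]
opening: 0.512
```

move_arm(linear=[[0,0,0],[0,0,0],[0,0,0],[0,0,0],[0,0,0]], twist=[[0,0,0],[0,0,0],[0,0,0],[0,0,0],[0,0,0]], grip=0.9)

```text
time: 7.5
eef_pos: [0.5251, 0.2944, 0.0247]
tcp_rot: [0.11, 0.994, 0.002, 0.005]
contact_force: [-0.3, -0.1, -0.2]
opening: 0.899
```

```bash
python3 -c "
from h import *
st()"
```

```text
t 7.5 p [525.1 294.4  24.7] jaw 77.33 zax [ 0.0099  0.0028 -0.9999] F [-0.3 -0.1 -0.2] T [ 0.02 -0.04 -0.06] op 0.899 q [ 0.34  0.39  1.89 -0.    0.86 -1.01]
```

move_arm(linear=[[0,0,0.01],[0,0,0.02],[0,0,0.035],[0,0,0.035],[0,0,0.035],[0,-0.015,0.025],[0,-0.03,0.01],[0,-0.037,0],[0,-0.037,0],[0,-0.037,0]], twist=[[0,0,0],[0,0,0],[0,0,0],[0,0,0],[0,0,0],[0,0,0],[0,0,-6],[0,0,-6],[0,0,-6],[0,0,-6]])

```text
time: 8.33
eef_pos: [0.5225, 0.1384, 0.2116]
tcp_rot: [0.317, 0.948, 0.004, 0.009]
contact_force: [0.9, -1.1, 0.2]
opening: 0.902
```

Run:
```python
from h import *
st()
c=cam('top');P=cloud(c);z=P[...,2]
cv2.imwrite('pics/t2.png',cv2.resize(c['img'][100:290,90:290],None,fx=3.5,fy=3.5))
m=(z>.035)&(z<.06);m[:,:110]=0;m[:,190:]=0;m[:165]=0;m[265:]=0
q=P[m];print(cv2.minAreaRect((q[:,:2]*1000).astype(np.float32)),np.percentile(q[:,2],[5,50,95]))
```

```text
t 8.33 p [522.5 138.4 211.6] jaw 53.03 zax [ 0.0191  0.0019 -0.9998] F [ 0.9 -1.1  0.2] T [ 0.02 -0.06 -0.02] op 0.902 q [ 0.07  0.    1.94  0.    1.17 -0.85]
((467.90545654296875, 298.3230895996094), (8.30652141571045, 31.358577728271484), 1.1344937086105347) [0.03918705 0.04465709 0.05181656]
```

View pics/t2.png

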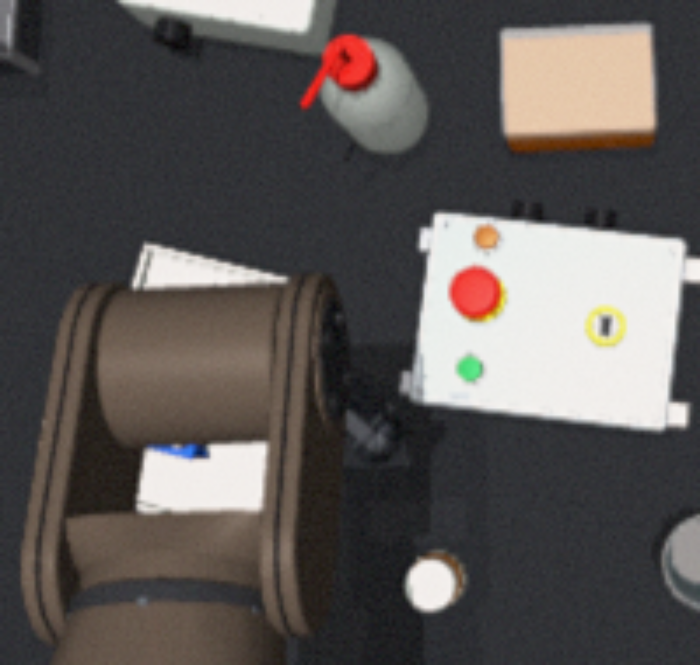

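move_arm(linear=[[0.002,-0.03,0],[0.002,-0.037,0],[0.002,-0.037,0],[0.002,-0.037,0],[0.002,-0.037,0],[0.002,-0.037,0],[0.002,-0.037,0],[0.002,-0.037,0],[0.002,-0.037,0],[0.002,-0.037,0],[0.002,-0.037,0],[0.002,-0.03,0],[0.002,-0.02,0],[0,-0.01,0],[0,0,0]], twist=[[0,0,-6],[0,0,-6],[0,0,-6],[0,0,-6],[0,0,-6],[0,0,-6],[0,0,-5],[0,0,0],[0,0,0],[0,0,0],[0,0,0],[0,0,0],[0,0,0],[0,0,0],[0,0,0]], grip=0.5)

```text
time: 9.63
eef_pos: [0.5451, -0.3536, 0.227]
tcp_rot: [0.648, 0.761, -0.0, 0.019]
contact_force: [0.2, -0.0, -0.9]
opening: 0.504
```

Run:
```python
from h import *
st()
c=cam('top');P=cloud(c);z=P[...,2]
m=(z>.035)&(z<.06);m[:,:110]=0;m[:,190:]=0;m[:165]=0;m[265:]=0
q=P[m];print(cv2.minAreaRect((q[:,:2]*1000).astype(np.float32)),np.percentile(q[:,2],[5,50,95]))
cv2.imwrite('pics/t3.png',cv2.resize(c['img'][130:280,90:440],None,fx=2.2,fy=2.2))
```

```text
t 9.63 p [ 545.1 -353.6  227. ] jaw 9.24 zax [ 0.029  -0.0251 -0.9993] F [ 0.2 -0.  -0.9] T [ 0.    0.02 -0.01] op 0.504 q [-0.73  0.22  1.68  0.    1.2  -0.89]
((520.1681518554688, 295.0321960449219), (45.45271682739258, 109.6281967163086), 77.24900817871094) [0.04047476 0.04555838 0.05443076]
```

View pics/t3.png

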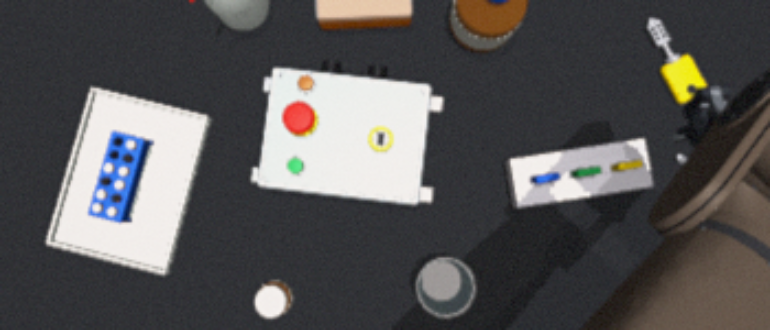

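move_arm(linear=[[0.004,0.014,-0.01],[0.001,0.004,-0.03],[0,0,-0.03],[0,0,-0.02],[0,0,-0.01],[0,0,0],[0,0,0]], twist=[[0.8,0.9,1.2],[0.6,0.7,0],[0,0,0],[0,0,0],[0,0,0],[0,0,0],[0,0,0]])

```text
time: 10.27
eef_pos: [0.5526, -0.3174, 0.1243]
tcp_rot: [0.633, 0.774, 0.003, -0.003]
contact_force: [1.3, -0.3, 0.6]
opening: 0.5
```

```bash
python3 -c "
from h import *
st()"
```

```text
t 10.27 p [ 552.6 -317.4  124.3] jaw 11.43 zax [-0.0012  0.0079 -1.    ] F [ 1.3 -0.3  0.6] T [-0.03 -0.05 -0.05] op 0.5 q [-0.68  0.32  1.76  0.01  1.07 -0.88]
```

move_arm(linear=[[-0.002,-0.01,0],[-0.001,-0.006,0],[0,-0.001,0],[0,0,0]], twist=[[-0.4,0,-0.5],[0,0,-0.4],[0,0,0],[0,0,0]])

```text
time: 10.6
eef_pos: [0.5516, -0.3354, 0.1289]
tcp_rot: [0.639, 0.769, -0.0, 0.003]
contact_force: [-0.3, -1.2, -0.3]
opening: 0.498
```

```bash
python3 -c "
from h import *
st()"
```

```text
t 10.6 p [ 551.6 -335.4  128.9] jaw 10.61 zax [ 0.0035 -0.0037 -1.    ] F [-0.3 -1.2 -0.3] T [-0.02 -0.03 -0.03] op 0.498 q [-0.7   0.33  1.74 -0.    1.07 -0.89]
```

move_arm(linear=[[-0.001,0,-0.01],[0,0,-0.018],[0,0,-0.016],[0,0,-0.01],[0,0,-0.004],[0,0,0],[0,0,0]], twist=[[0.2,0.2,0],[0,0,0],[0,0,0],[0,0,0],[0,0,0],[0,0,0],[0,0,0]])

```text
time: 11.18
eef_pos: [0.5518, -0.3393, 0.0719]
tcp_rot: [0.64, 0.768, 0.0, 0.004]
contact_force: [-0.7, 0.5, -0.3]
opening: 0.498
```

```bash
python3 -c "
from h import *
st()"
```

```text
t 11.18 p [ 551.8 -339.3   71.9] jaw 10.41 zax [ 0.0065 -0.0054 -1.    ] F [-0.7  0.5 -0.3] T [-0.04 -0.01  0.  ] op 0.498 q [-0.71  0.4   1.76  0.    0.97 -0.89]
```

move_arm(linear=[[-0.002,0.003,-0.004],[0,0,-0.004],[0,0,-0.001],[0,0,0]], twist=[[0.3,0.4,0],[0,0,0],[0,0,0],[0,0,0]])

```text
time: 11.52
eef_pos: [0.5507, -0.3368, 0.0643]
tcp_rot: [0.64, 0.768, -0.0, 0.001]
contact_force: [0.6, 0.4, -0.4]
opening: 0.501
```

```bash
python3 -c "
from h import *
st()"
```

```text
t 11.52 p [ 550.7 -336.8   64.3] jaw 10.42 zax [ 0.0015 -0.0018 -1.    ] F [ 0.6  0.4 -0.4] T [0.02 0.04 0.01] op 0.501 q [-0.71  0.41  1.76 -0.    0.97 -0.89]
```

move_arm(linear=[[0,0.001,-0.002],[0,0,0],[0,0,0],[0,0,0],[0,0,0],[0,0,0],[0,0,0],[0,0,0],[0,0,0]], twist=[[0,0,0],[0,0,0],[0,0,0],[0,0,0],[0,0,0],[0,0,0],[0,0,0],[0,0,0],[0,0,0]], grip=0, force=60)

```text
time: 12.27
eef_pos: [0.5492, -0.3365, 0.0633]
tcp_rot: [0.639, 0.769, -0.002, -0.0]
contact_force: [-1.0, -0.2, 0.1]
opening: 0.104
```

```bash
python3 -c "
from h import *
st()"
```

```text
t 12.27 p [ 549.2 -336.5   63.3] jaw 10.52 zax [-0.003  -0.0034 -1.    ] F [-1.  -0.2  0.1] T [-0.    0.11  0.03] op 0.104 q [-0.71  0.41  1.76 -0.01  0.97 -0.89]
```

move_arm(linear=[[0,0,0.006],[0,0,0.012],[0,0,0.018],[0,0,0.02],[0,0,0.02],[0,0,0.015],[0,0,0.005],[0,0,0]], twist=[[0,0,0],[0,0,0],[0,0,0],[0,0,0],[0,0,0],[0,0,0],[0,0,0],[0,0,0]])

```text
time: 12.93
eef_pos: [0.5509, -0.3369, 0.1686]
tcp_rot: [0.639, 0.769, -0.001, 0.004]
contact_force: [0.6, 0.0, -0.5]
opening: 0.106
```

```bash
python3 -c "
from h import *
st();c=cam('scene');cv2.imwrite('pics/s4.png',cv2.resize(c['img'][100:240,60:260],None,fx=3.5,fy=3.5))"
```

```text
t 12.93 p [ 550.9 -336.9  168.6] jaw 10.51 zax [ 0.0044 -0.0073 -1.    ] F [ 0.6  0.  -0.5] T [-0.02  0.03  0.04] op 0.106 q [-0.7   0.28  1.72 -0.    1.14 -0.89]
```

View pics/s4.png

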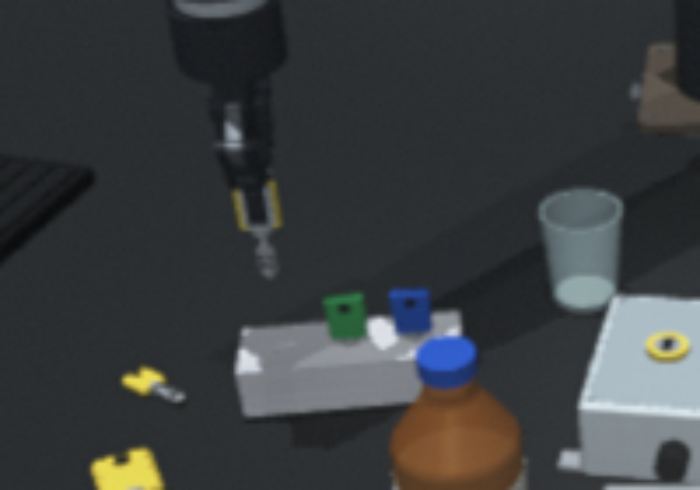

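```bash
python3 -c "
from h import *
c=cam('scene');s=get_state();r=R.from_quat(s['tcp_rot']).as_matrix();p=s['eef_pos']
pts=[]
for a in(-15,15):
  for z in(-24.7,13.3): 
    for y in (-5,5): pts.append(p+r@(np.array([a,y,z])/1000))
pts.append(p+r@[0,0,.0573]);pts.append(p+r@[0,0,.0333])
q=(proj(c,pts)-[60,100])*6;print(np.round(q,1))
im=cv2.resize(c['img'][100:200,60:190],None,fx=6,fy=6,interpolation=cv2.INTER_CUBIC)
for k in q: cv2.circle(im,(int(k[0]+3),int(k[1]+3)),2,(0,0,255),-1)
cv2.imwrite('pics/s5.png',im)
hsv=cv2.cvtColor(c['img'],cv2.COLOR_BGR2HSV)
"
```

```text
[[395.9 306.8]
 [393.8 318.3]
 [410.4 384. ]
 [408.3 395.8]
 [467.9 301.7]
 [466.3 313.1]
 [481.  378.9]
 [479.5 390.6]
 [460.2 473.4]
 [451.9 426.9]]
```

View pics/s5.png

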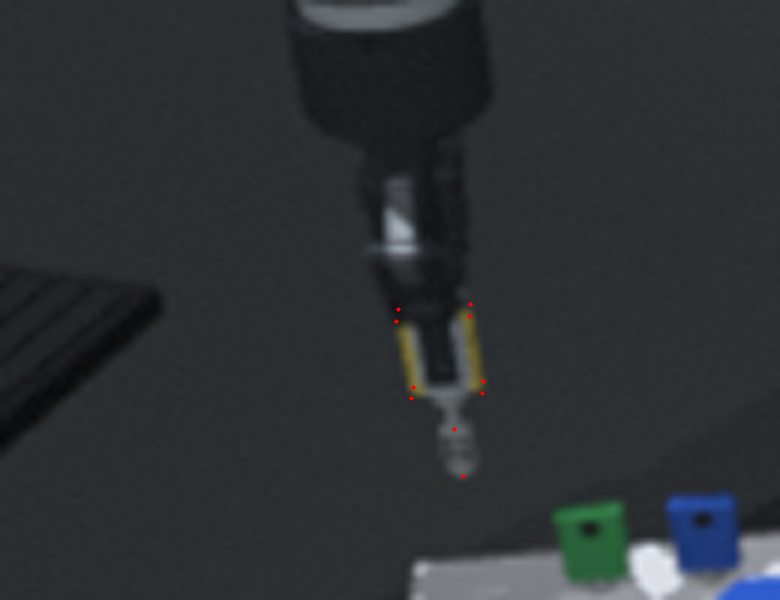

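move_arm(linear=[[0.001,0.01,0],[0.002,0.02,0],[0.002,0.025,0],[0.002,0.025,0],[0.002,0.025,0],[0.002,0.025,0],[0.002,0.025,0],[0.002,0.025,0],[0.002,0.025,0],[0.002,0.025,0],[0.002,0.02,0],[0.001,0.015,0],[0,0.01,0],[0,0,0],[0,0,0]], twist=[[0,0,4],[0,0,6],[0,0,6],[0,0,6],[0,0,6],[0,0,6],[0,0,6],[0,0,6],[0,0,6],[0,0,6],[0,0,6],[0,0,5],[0,0,2],[0,0,0],[0,0,0]])

```text
time: 14.28
eef_pos: [0.5586, -0.0447, 0.1425]
tcp_rot: [0.046, 0.999, 0.0, -0.016]
contact_force: [-0.3, 0.4, -0.4]
opening: 0.108
```

```bash
python3 -c "
from h import *
st()"
```

```text
t 14.28 p [558.6 -44.7 142.5] jaw 84.75 zax [-0.0327  0.0016 -0.9995] F [-0.3  0.4 -0.4] T [ 0.05 -0.03  0.02] op 0.108 q [-0.26  0.15  1.92 -0.01  1.1  -1.73]
```

move_arm(linear=[[0.008,0.004,0.004],[0.005,0.002,0.002],[0.001,0,0],[0,0,0],[0,0,0]], twist=[[0,-1,0.2],[0,-0.8,0],[0,0,0],[0,0,0],[0,0,0]])

```text
time: 14.7
eef_pos: [0.5741, -0.0416, 0.1484]
tcp_rot: [0.048, 0.999, 0.001, 0.001]
contact_force: [-0.2, 0.1, 0.1]
opening: 0.109
```

```bash
python3 -c "
from h import *
st()"
```

```text
t 14.7 p [574.1 -41.6 148.4] jaw 84.51 zax [ 1.4e-03  9.0e-04 -1.0e+00] F [-0.2  0.1  0.1] T [-0.03 -0.01 -0.03] op 0.109 q [-0.25  0.16  1.9   0.    1.08 -1.72]
```

move_arm(linear=[[0,0.0042,-0.004],[0,0,-0.003],[0,0,0],[0,0,0]], twist=[[0,0,0.5],[0,0,0],[0,0,0],[0,0,0]])

```text
time: 15.03
eef_pos: [0.5742, -0.0381, 0.1409]
tcp_rot: [0.044, 0.999, 0.0, 0.001]
contact_force: [0.1, 0.4, -1.2]
opening: 0.108
```

```bash
python3 -c "
from h import *
s=st();c=cam('scene')
q=proj(c,[[.5742,-.0371,.072],s['eef_pos']-[0,0,.0573],s['eef_pos']-[0,0,.0333]]);q=(q-[200,110])*6;print(q)
im=cv2.resize(c['img'][110:200,200:320],None,fx=6,fy=6,interpolation=cv2.INTER_CUBIC)
for k in q: cv2.circle(im,(int(k[0]+3),int(k[1]+3)),2,(0,0,255),-1)
cv2.imwrite('pics/s6.png',im)"
```

```text
t 15.03 p [574.2 -38.1 140.9] jaw 84.94 zax [ 1.6e-03  7.0e-04 -1.0e+00] F [ 0.1  0.4 -1.2] T [-0.    0.03 -0.04] op 0.108 q [-0.24  0.17  1.91  0.    1.06 -1.73]
[[298.59706554 525.46554435]
 [295.74076999 503.51209621]
 [294.74484833 457.35764   ]]
```

View pics/s6.png

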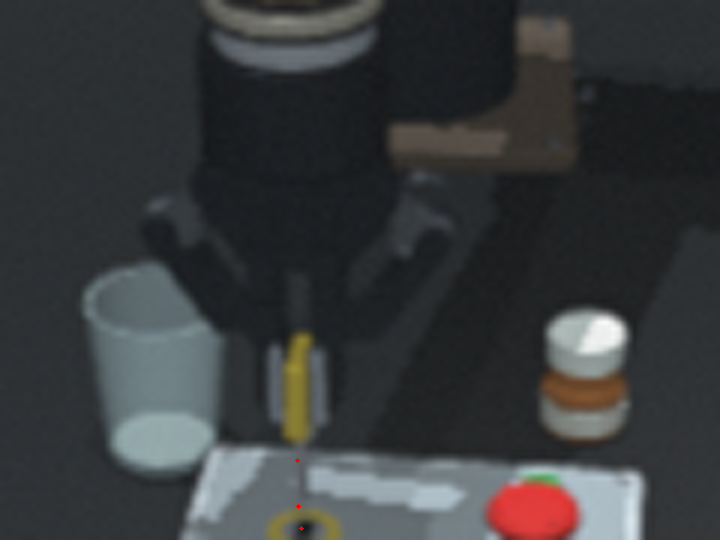

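move_arm(linear=[[0,0.0008,-0.004],[0,0,-0.004],[0,0,-0.001],[0,0,0]], twist=[[0,0,0],[0,0,0],[0,0,0],[0,0,0]])

```text
time: 15.42
eef_pos: [0.5739, -0.0372, 0.1307]
tcp_rot: [0.044, 0.999, 0.0, 0.001]
contact_force: [-0.3, -0.1, 0.1]
opening: 0.11
```

```bash
python3 -c "
from h import *
s=st()"
```

```text
t 15.42 p [573.9 -37.2 130.7] jaw 84.94 zax [ 1.2e-03  8.0e-04 -1.0e+00] F [-0.3 -0.1  0.1] T [ 0.02  0.03 -0.01] op 0.11 q [-0.24  0.18  1.91  0.    1.05 -1.72]
```

move_arm(linear=[[0,0,-0.002],[0,0,-0.002],[0,0,-0.001],[0,0,0]], twist=[[0,0,0],[0,0,0],[0,0,0],[0,0,0]])

```text
time: 15.75
eef_pos: [0.5738, -0.0371, 0.125]
tcp_rot: [0.044, 0.999, 0.0, 0.0]
contact_force: [-0.2, 0.7, -0.0]
opening: 0.106
```

```bash
python3 -c "
from h import *
s=st()"
```

```text
t 15.75 p [573.8 -37.1 125. ] jaw 84.94 zax [ 8.e-04  8.e-04 -1.e+00] F [-0.2  0.7 -0. ] T [ 0.04 -0.01  0.01] op 0.106 q [-0.24  0.19  1.91  0.    1.04 -1.72]
```

move_arm(linear=[[0,0,-0.0015],[0,0,-0.0015],[0,0,-0.001],[0,0,0]], twist=[[0,0,0],[0,0,0],[0,0,0],[0,0,0]])

```text
time: 16.08
eef_pos: [0.5742, -0.0372, 0.1234]
tcp_rot: [0.044, 0.999, 0.0, 0.0]
contact_force: [-1.9, 0.9, 0.2]
opening: 0.111
```

```bash
python3 -c "
from h import *
s=st()"
```

```text
t 16.08 p [574.2 -37.2 123.4] jaw 84.96 zax [ 2.e-04  7.e-04 -1.e+00] F [-1.9  0.9  0.2] T [ 0.07  0.27 -0.04] op 0.111 q [-0.24  0.19  1.91  0.    1.03 -1.72]
```

move_arm(linear=[[-0.001,0,0],[-0.0005,0,-0.001],[0,0,-0.001],[0,0,0]], twist=[[0,0,0],[0,0,0],[0,0,0],[0,0,0]])

```text
time: 16.42
eef_pos: [0.5727, -0.0372, 0.1209]
tcp_rot: [0.044, 0.999, 0.0, 0.001]
contact_force: [0.9, -0.1, -0.6]
opening: 0.107
```

```bash
python3 -c "
from h import *
s=st()"
```

```text
t 16.42 p [572.7 -37.2 120.9] jaw 84.96 zax [ 1.3e-03  5.0e-04 -1.0e+00] F [ 0.9 -0.1 -0.6] T [-0.   -0.02  0.05] op 0.107 q [-0.24  0.19  1.92  0.    1.03 -1.73]
```

Released and sinking. Continue.

move_arm(linear=[[0,0,-0.0015],[0,0,-0.0015],[0,0,-0.001],[0,0,0]], twist=[[0,0,0],[0,0,0],[0,0,0],[0,0,0]])

```text
time: 16.75
eef_pos: [0.5724, -0.0372, 0.1156]
tcp_rot: [0.044, 0.999, 0.0, 0.0]
contact_force: [0.2, -0.5, -1.3]
opening: 0.105
```

```bash
python3 -c "
from h import *
s=st()"
```

```text
t 16.75 p [572.4 -37.2 115.6] jaw 84.95 zax [ 9.e-04  6.e-04 -1.e+00] F [ 0.2 -0.5 -1.3] T [-0.02  0.01 -0.03] op 0.105 q [-0.24  0.2   1.92  0.    1.02 -1.73]
```

move_arm(linear=[[0,0,-0.002],[0,0,-0.002],[0,0,-0.002],[0,0,0]], twist=[[0,0,0],[0,0,0],[0,0,0],[0,0,0]])

```text
time: 17.08
eef_pos: [0.5724, -0.0372, 0.1087]
tcp_rot: [0.044, 0.999, 0.0, 0.0]
contact_force: [0.4, -0.2, -0.9]
opening: 0.11
```

```bash
python3 -c "
from h import *
s=st()"
```

```text
t 17.08 p [572.4 -37.2 108.7] jaw 84.95 zax [ 7.e-04  7.e-04 -1.e+00] F [ 0.4 -0.2 -0.9] T [0.01 0.04 0.03] op 0.11 q [-0.24  0.21  1.93  0.    1.01 -1.73]
```

move_arm(linear=[[0,0,-0.001],[0,0,-0.0008],[0,0,-0.0005],[0,0,-0.0005],[0,0,-0.0005],[0,0,-0.0005],[0,0,0]], twist=[[0,0,3.5],[0,0,3],[0,0,-6],[0,0,-6],[0,0,6],[0,0,6],[0,0,0]])

```text
time: 17.67
eef_pos: [0.5724, -0.0375, 0.1047]
tcp_rot: [-0.014, 1.0, 0.0, -0.0]
contact_force: [-0.7, 0.9, 0.3]
opening: 0.103
```

```bash
python3 -c "
from h import *
s=st()"
```

```text
t 17.67 p [572.4 -37.5 104.7] jaw 91.58 zax [-1.e-04  2.e-04 -1.e+00] F [-0.7  0.9  0.3] T [ 0.08  0.15 -0.03] op 0.103 q [-0.24  0.21  1.93  0.    1.   -1.84]
```

move_arm(linear=[[0,0,-0.0005],[0,0,-0.0005],[0,0,-0.0005],[0,0,-0.0005],[0,0,-0.0005],[0,0,-0.0005],[0,0,-0.0005],[0,0,-0.0005]], twist=[[0,0,-6.5],[0,0,-6.5],[0,0,6.5],[0,0,6.5],[0,0,-6.5],[0,0,-6.5],[0,0,6.5],[0,0,6.5]])

```text
time: 18.33
eef_pos: [0.572, -0.0375, 0.1037]
tcp_rot: [0.0, 1.0, -0.0, -0.002]
contact_force: [-1.9, -0.8, 2.0]
opening: 0.111
```

```bash
python3 -c "
from h import *
s=st()"
```

```text
t 18.33 p [572.  -37.5 103.7] jaw 89.95 zax [-3.9e-03 -2.0e-04 -1.0e+00] F [-1.9 -0.8  2. ] T [-0.16  0.37  0.04] op 0.111 q [-0.24  0.22  1.93 -0.    1.   -1.81]
```

move_arm(linear=[[0,0,-0.001],[0,0,-0.001],[0,0,-0.001],[0,0,-0.001],[0,0,-0.001],[0,0,-0.001],[0,0,-0.001],[0,0,-0.001]], twist=[[0,0,-6],[0,0,-6],[0,0,6.5],[0,0,6.5],[0,0,-6.5],[0,0,-6.5],[0,0,6.5],[0,0,6.5]])

```text
time: 19.0
eef_pos: [0.5716, -0.0378, 0.1026]
tcp_rot: [0.002, 1.0, -0.001, -0.005]
contact_force: [-2.3, 1.7, 3.3]
opening: 0.11
```

```bash
python3 -c "
from h import *
s=st()"
```

```text
t 19.0 p [571.6 -37.8 102.6] jaw 89.78 zax [-0.0098 -0.0011 -1.    ] F [-2.3  1.7  3.3] T [0.47 0.38 0.01] op 0.11 q [-0.24  0.22  1.92 -0.    1.01 -1.81]
```

move_arm(linear=[[0.0004,0,-0.002],[0,0,-0.002],[0,0,-0.002],[0,0,-0.002],[0,0,-0.002],[0,0,-0.002]], twist=[[0,-0.3,-6],[0,-0.3,-6],[0,-0.2,6.5],[0,-0.1,6.5],[0,-0.1,-6.5],[0,-0.1,-6.5]])

```text
time: 19.5
eef_pos: [0.5713, -0.0372, 0.0989]
tcp_rot: [0.114, 0.993, 0.001, 0.001]
contact_force: [-2.3, 0.2, 6.9]
opening: 0.111
```

```bash
python3 -c "
from h import *
s=st()"
```

```text
t 19.5 p [571.3 -37.2  98.9] jaw 76.91 zax [ 0.0023  0.0015 -1.    ] F [-2.3  0.2  6.9] T [0.24 0.52 0.05] op 0.111 q [-0.24  0.22  1.93  0.    0.99 -1.59]
```

move_arm(linear=[[0.0003,0,-0.0015],[0,0,-0.0015],[0,0,-0.0015],[0,0,-0.0015],[0,0,-0.0015],[0,0,-0.0015]], twist=[[0,0,7],[0,0,7],[0,0,-6.5],[0,0,-6.5],[0,-0.1,6.5],[0,-0.1,6.5]])

```text
time: 20.0
eef_pos: [0.5715, -0.0376, 0.0954]
tcp_rot: [-0.001, 1.0, 0.0, 0.001]
contact_force: [-3.9, -1.9, 5.8]
opening: 0.107
```

```bash
python3 -c "
from h import *
s=st();c=cam('scene');cv2.imwrite('pics/s7.png',cv2.resize(c['img'][110:200,200:320],None,fx=6,fy=6,interpolation=cv2.INTER_CUBIC))"
```

```text
t 20.0 p [571.5 -37.6  95.4] jaw 90.09 zax [ 1.3e-03  8.0e-04 -1.0e+00] F [-3.9 -1.9  5.8] T [-0.27  0.72 -0.07] op 0.107 q [-0.24  0.23  1.93  0.    0.98 -1.82]
```

View pics/s7.png

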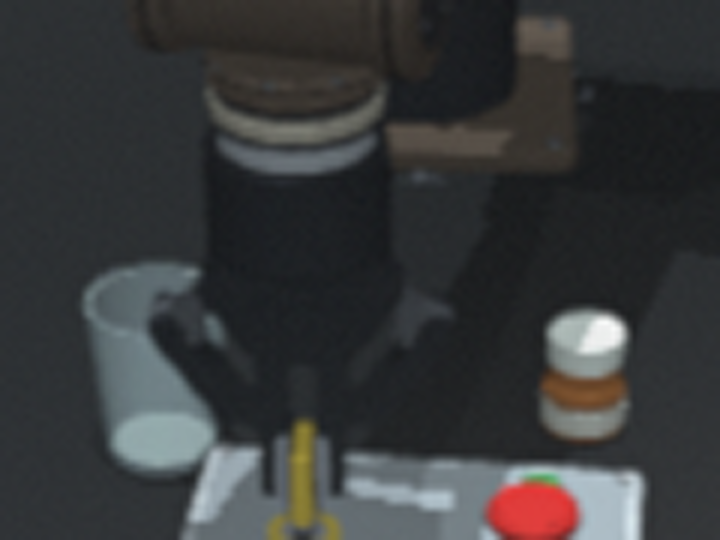

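move_arm(linear=[[0,0,-0.0018],[0,0,-0.0018],[0,0,-0.0018],[0,0,-0.0018],[0,0,-0.0018],[0,0,-0.0018]], twist=[[0,0,-6],[0,0,-6],[0,0,6.5],[0,0,6.5],[0,0,-6.5],[0,0,-6.5]])

```text
time: 20.55
eef_pos: [0.573, -0.0376, 0.0943]
tcp_rot: [0.112, 0.994, 0.001, -0.0]
contact_force: [-3.6, 2.8, 6.5]
opening: 0.106
```

```bash
python3 -c "
from h import *
s=st()"
```

```text
t 20.55 p [573.  -37.6  94.3] jaw 77.14 zax [-3.0e-04  1.2e-03 -1.0e+00] F [-3.6  2.8  6.5] T [0.52 0.71 0.05] op 0.106 q [-0.24  0.23  1.93  0.    0.98 -1.59]
```

move_arm(linear=[[0,0,-0.0022],[0,0,-0.0022],[0,0,-0.0022],[0,0,-0.0022],[0,0,-0.0022],[0,0,-0.0022]], twist=[[0,0,7],[0,0,7],[0,0,-6.5],[0,0,-6.5],[0,0,6.5],[0,0,6.5]])

```text
time: 21.05
eef_pos: [0.5732, -0.0379, 0.0933]
tcp_rot: [-0.003, 1.0, -0.0, -0.004]
contact_force: [-4.3, 1.3, 9.8]
opening: 0.105
```

```bash
python3 -c "
from h import *
s=st()"
```

```text
t 21.05 p [573.2 -37.9  93.3] jaw 90.37 zax [-8.2e-03 -2.0e-04 -1.0e+00] F [-4.3  1.3  9.8] T [ 0.31  0.92 -0.06] op 0.105 q [-0.24  0.24  1.93 -0.    0.99 -1.82]
```

move_arm(linear=[[-0.0005,0,-0.0025],[-0.0003,0,-0.0025],[0,0,-0.0025],[0,0,-0.0025],[0,0,-0.0025],[0,0,-0.0025]], twist=[[0,-0.3,-6.5],[0,-0.2,-6],[0,-0.1,6.5],[0,-0.1,6.5],[0,-0.1,-6.5],[0,-0.1,-6.5]])

```text
time: 21.55
eef_pos: [0.5728, -0.0375, 0.0896]
tcp_rot: [0.113, 0.994, 0.001, 0.001]
contact_force: [-3.5, 1.0, 7.8]
opening: 0.11
```

```bash
python3 -c "
from h import *
s=st()"
```

```text
t 21.55 p [572.8 -37.5  89.6] jaw 77.07 zax [ 0.0023  0.001  -1.    ] F [-3.5  1.   7.8] T [0.22 0.58 0.07] op 0.11 q [-0.24  0.24  1.93  0.    0.97 -1.59]
```

move_arm(linear=[[0,0,-0.0018],[0,0,-0.0018],[0,0,-0.0018],[0,0,-0.0018]], twist=[[0,0,7],[0,0,7],[0,0,-6.5],[0,0,-6.5]])

```text
time: 21.88
eef_pos: [0.5731, -0.0374, 0.0891]
tcp_rot: [0.108, 0.994, 0.001, -0.001]
contact_force: [-3.7, 1.8, 7.3]
opening: 0.104
```

```bash
python3 -c "
from h import *
s=st();c=cam('scene');cv2.imwrite('pics/s8.png',cv2.resize(c['img'][130:220,200:320],None,fx=6,fy=6,interpolation=cv2.INTER_CUBIC))
P=cloud(c);h=cv2.cvtColor(c['img'],cv2.COLOR_BGR2HSV);m=(h[...,0]>20)&(h[...,0]<38)&(h[...,1]>90);m[:160]=0;m[210:]=0;m[:,235:265]&=True;m[:,:235]=0;m[:,265:]=0
v,u=np.nonzero(m);q=P[m];i=np.argsort(v)[:6];print(v[i],u[i],np.round(q[i]*1000,1)); j=q[:,2]>.085;print(np.round(q[j].max(0)*1000,1))
for z in (.072,.076,.095,.114): print(z,proj(c,[[.573,-.037,z]])[0])"
```

```text
t 21.88 p [573.1 -37.4  89.1] jaw 77.54 zax [-0.0013  0.0018 -1.    ] F [-3.7  1.8  7.3] T [0.15 0.77 0.05] op 0.104 q [-0.24  0.24  1.93  0.    0.97 -1.6 ]
[183 183 183 184 184 184] [249 250 251 249 250 251] [[565.7 -38.9 112. ]
 [567.8 -36.1 113.4]
 [589.9 -32.2 127.8]
 [569.2 -38.7 111.2]
 [572.6 -35.9 113.5]
 [585.6 -32.5 122. ]]
[592.4 -32.2 127.8]
0.072 [249.82909083 197.31552599]
0.076 [249.80288467 196.06008798]
0.095 [249.67703475 190.03109434]
0.114 [249.54887431 183.89141248]
```

View pics/s8.png

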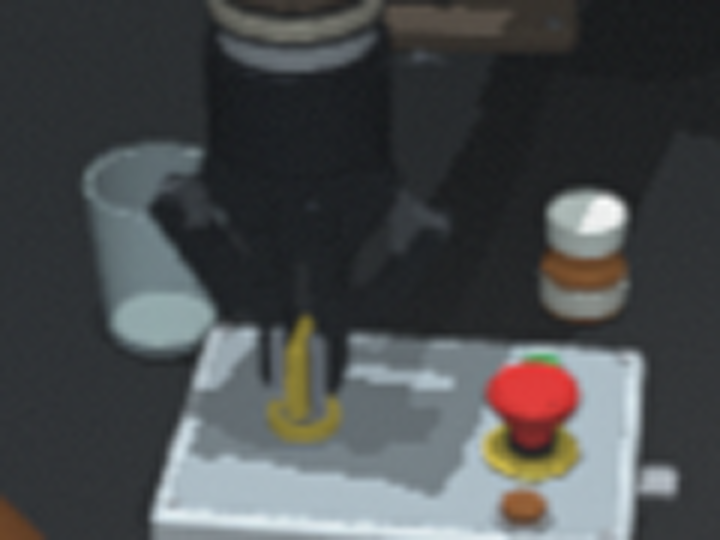

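move_arm(linear=[[0,0,-0.002],[0,0,-0.002],[0,0,-0.002],[0,0,-0.002]], twist=[[0,0,6.5],[0,0,6.5],[0,-0.1,-6.5],[0,-0.1,-6.5]])

```text
time: 22.27
eef_pos: [0.5732, -0.0372, 0.0891]
tcp_rot: [0.112, 0.994, 0.001, -0.002]
contact_force: [-3.1, 1.9, 9.2]
opening: 0.105
```

```bash
python3 -c "
from h import *
s=st()"
```

```text
t 22.27 p [573.2 -37.2  89.1] jaw 77.09 zax [-0.0031  0.0024 -1.    ] F [-3.1  1.9  9.2] T [ 0.54  0.84 -0.03] op 0.105 q [-0.24  0.24  1.93  0.    0.97 -1.59]
```

Seated: z holds at 89.1 mm, which is the expected home height. Now I'll turn it clockwise.

move_arm(linear=[[0,0,-0.0005],[0,0,-0.0005],[0,0,-0.0005],[0,0,-0.0005],[0,0,-0.0005],[0,0,-0.0005]], twist=[[0,0,-4],[0,0,-5],[0,0,-5],[0,0,-5],[0,0,-5],[0,0,-5]])

```text
time: 22.77
eef_pos: [0.5734, -0.0372, 0.0893]
tcp_rot: [0.376, 0.926, 0.001, -0.001]
contact_force: [-1.4, -0.1, 0.8]
opening: 0.108
```

```bash
python3 -c "
from h import *
s=st()"
```

```text
t 22.77 p [573.4 -37.2  89.3] jaw 45.77 zax [-0.0021  0.0026 -1.    ] F [-1.4 -0.1  0.8] T [-0.04  0.22  0.05] op 0.108 q [-0.24  0.24  1.93  0.    0.97 -1.04]
```

move_arm(linear=[[0,0,-0.0005],[0,0,-0.0005],[0,0,-0.0005],[0,0,-0.0005],[0,0,-0.0005],[0,0,-0.0005],[0,0,-0.0005],[0,0,-0.0005],[0,0,-0.0005]], twist=[[0,0,-5],[0,0,-5],[0,0,-5],[0,0,-5],[0,0,-5],[0,0,-5],[0,0,-5],[0,0,-5],[0,0,-4]])

```text
time: 23.52
eef_pos: [0.574, -0.0374, 0.0893]
tcp_rot: [0.717, 0.697, -0.0, -0.001]
contact_force: [-1.0, 0.0, 2.2]
opening: 0.106
```

```bash
python3 -c "
from h import *
s=st()"
```

```text
t 23.52 p [574.  -37.4  89.3] jaw -1.62 zax [-0.0014  0.0013 -1.    ] F [-1.   0.   2.2] T [-0.03  0.26  0.1 ] op 0.106 q [-0.24  0.24  1.93  0.    0.97 -0.21]
```

move_arm(linear=[[0,0,-0.0005],[0,0,-0.0005],[0,0,-0.0005],[0,0,-0.0005]], twist=[[0,0,-3],[0,0,-3],[0,0,-2],[0,0,-1]])

```text
time: 23.85
eef_pos: [0.5741, -0.0375, 0.0893]
tcp_rot: [0.775, 0.632, -0.001, -0.001]
contact_force: [-0.9, 1.0, 2.7]
opening: 0.103
```

```bash
python3 -c "
from h import *
s=st()"
```

```text
t 23.85 p [574.1 -37.5  89.3] jaw -11.6 zax [-2.4e-03  2.0e-04 -1.0e+00] F [-0.9  1.   2.7] T [-0.03  0.31  0.22] op 0.103 q [-0.24  0.24  1.93 -0.    0.97 -0.04]
```

move_arm(linear=[[0,0,-0.0005],[0,0,-0.0005],[0,0,-0.0005]], twist=[[0,0,-1],[0,0,-1],[0,0,-1]])

```text
time: 24.1
eef_pos: [0.5741, -0.0375, 0.0892]
tcp_rot: [0.792, 0.61, -0.002, -0.001]
contact_force: [-2.4, 0.4, 4.4]
opening: 0.105
```

Run:
```python
from h import *
st()
c=cam('top');P=cloud(c);z=P[...,2]
cv2.imwrite('pics/t9.png',cv2.resize(c['img'][120:290,90:440],None,fx=2.2,fy=2.2))
m=(z>.035)&(z<.06);m[:,:110]=0;m[:,190:]=0;m[:165]=0;m[265:]=0
q=P[m];print('rack',cv2.minAreaRect((q[:,:2]*1000).astype(np.float32)),np.percentile(q[:,2],[5,50,95]))
c=cam('scene');cv2.imwrite('pics/s9.png',cv2.resize(c['img'][130:220,200:320],None,fx=6,fy=6,interpolation=cv2.INTER_CUBIC))
st()
```

```text
t 24.1 p [574.1 -37.5  89.2] jaw -14.81 zax [-3.5e-03 -5.0e-04 -1.0e+00] F [-2.4  0.4  4.4] T [0.13 0.46 0.26] op 0.105 q [-0.24  0.24  1.93 -0.    0.97  0.02]
rack ((520.1913452148438, 295.1559143066406), (46.949153900146484, 109.55760192871094), 77.42052459716797) [0.04100486 0.04552788 0.05426037]
t 24.2 p [574.1 -37.4  89.2] jaw -14.78 zax [-3.4e-03 -3.0e-04 -1.0e+00] F [-2.8  0.6  5.5] T [0.08 0.54 0.24] op 0.106 q [-0.24  0.24  1.93 -0.    0.97  0.02]
```

View pics/s9.png

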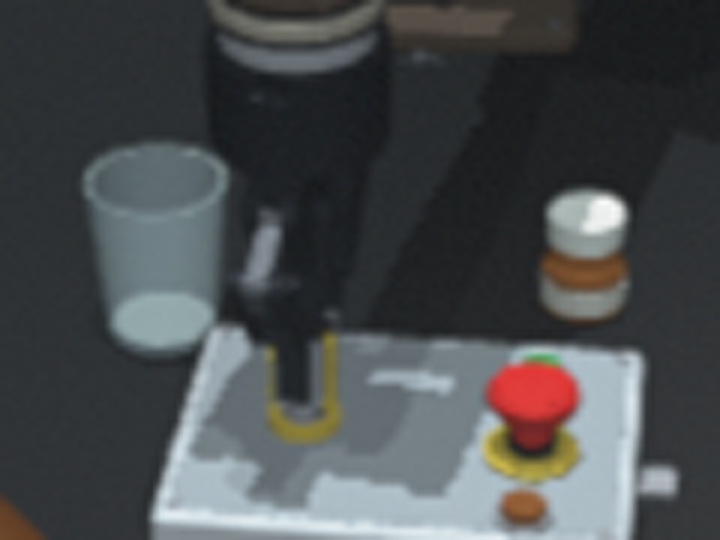

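View pics/t9.png

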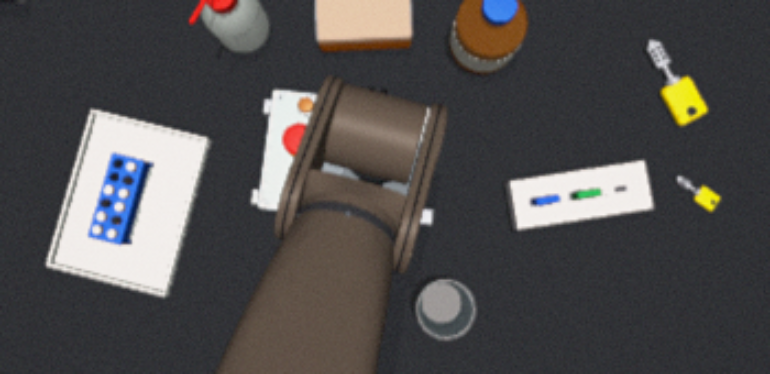

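```bash
python3 -c "
from h import *
st(); sign_off(); st()"
```

```text
t 24.2 p [574.1 -37.4  89.2] jaw -14.78 zax [-3.4e-03 -3.0e-04 -1.0e+00] F [-2.8  0.6  5.5] T [0.08 0.54 0.24] op 0.106 q [-0.24  0.24  1.93 -0.    0.97  0.02]
the job is handed in; nothing more can be done
the job is handed in; nothing more can be done
```

The rack is in the white tray, and the yellow key is home in the switch, turned clockwise to the stop and still gripped. I handed the job in at 24.2 s; no verdict was reported.

- **Rack:** I lifted it off the console and set it down near the middle of the tray. The last top picture shows it upright and let go, with its top edge 45 mm above the bench, as expected for feet on the tray floor.
- **Key insertion:** The middle-sized yellow key caught once on the lead-in and freed after a 1.5 mm shift along the slot. I then wiggled it past both pins. The upward force read no more than about 10 N at the checks between moves; I did not log it continuously. The tool stopped at 89.1 mm, against 89.3 mm expected for home. The camera put the top of the head at about 113 mm, against 114 mm.
- **Turn:** I turned the key until the torque rose to about 0.24 N m, well above the spring's 0.11, which I take as the stop. It was still holding there just before hand-in.
- **Tool angle:** The tool turned about 99.7°, where stop plus play should be about 93°. The key probably slipped or flexed slightly in the jaws. I could not measure the plug angle directly.
- **Bench:** In the last pictures the blue and green keys, the red button and the bottles, beaker, jar and tip box look undisturbed.

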